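# Index the ring carrier into its notches and latch it for plug gauging

### The arm

A 6-joint arm with a two-finger parallel gripper is mounted at the origin on a cart in front of the work surface, level with it; the furniture and walls round the work are solid. World frame = base frame: x ahead of the robot, y to its left, z up, the work surface at z = 0. Lengths are in mm, angles in rad, forces in N, time in s.
With the tool pointing down it reaches from about 350 to 875 mm from the base axis. Payload 4.2 kg.
Tool frame: the origin (TCP) lies midway between the tips of the shut fingers; the grasp point (between the pads) lies 19 mm behind it; z points along the fingers, y is the line along which they close (so a half turn about z gives the same grasp; the last joint's range is limited). The gripper opens to 85 mm and grips with 20 to 120 N. Pads are 22 mm wide; open, the fingers measure 114 mm over their backs; the gripper's body (76 mm by 85 mm) begins 54 mm behind the grasp point. The pads swing forward as they close: fully open they stand 13 mm farther back than shut.
Start: joints at [1.456, 0.385, 0.008, 0, -1.194, -0.259], TCP at [228.189, 581.832, 231.312] pointing down, gripper open.
Joint ranges: [-3.14, 3.14], [-1.21, 2.06], [-1.07, 1.41], [-3.16, 2.05], [-2.99, -0.16], [-3.1, 3.1]. Speed limits (rad/s): [2.79, 2.79, 3.14, 3.14, 3.14, 3.14].

### API

Orientations are given as a unit quaternion [x, y, z, w].
In Python, from bench import arm gives the robot as it stands. The module is installed in compiled form; this text tells all that it offers.
- The arm moves only by the shell command python3 -m handwheel 'ROWS' [OPENING]. ROWS is JSON, a list of rows, each an object of numbers: "x", "y", "z": the shift along the world's x, y, z each as a share of 20 cm, from -1 to 1; "ax", "ay", "az": the turn, a rotation vector about the world's x, y, z each as a share of 90 degrees, from -1 to 1. In form: [{"x": .., "y": .., "z": .., "ax": .., "ay": .., "az": ..}, ...]. A call has exactly 8 rows; each row shifts and turns the commanded pose from where the row before left it; what a row does not reach is not made up. A row lasts 1/10 s, in which the tool goes at most 50 mm and 8.59 degrees, less where a joint would pass 70% of its speed; a pose out of reach is approached as far as the arm can. A call with a number of a shift or a turn outside -1 to 1 is refused whole. A call with a gripper value outside its range is refused whole. OPENING is the opening, from -1 (shut) to 1 (fully open), set as the call begins (- or left out, the last holds). The fingers move at their own pace and stop on an object; the grip force is fixed at half the most. Time passes only in rows, so rows that do not move let the fingers close, or fill a call up. It gives the time, the measured TCP pose, the force, the opening and the grip force at its end, in the units of the state.
- arm.read_state(): the state, without advancing time (a new reading comes with each control period).
- arm.get_image(name): name is "scene" or "top" or "wrist"; returns the picture (400x640x3 uint8, red, green, blue); there is no depth.
- arm.camera_params(name): a dict with "K" (3x3 intrinsics, pixels), "position" and "orientation" of the camera in the world. Camera axes: x right, y down, z forward; pixel columns grow to the right and rows downward; lengths in mm; the calibration is good to about 2 mm. The wrist camera is an equidistant fisheye: a pixel r from the principal point sees the ray r / f radians off the axis. A picture is of the moment at which its call begins: read the wrist's pose just before it. camera_params takes no time and is no camera call; for the wrist camera it gives the pose at the moment of the call.
- arm.job_done(): hands the job in; it is judged then, once.
The state is a dict: "clock": time; "joints": joint angles; "joint_vel": joint speeds; "joint_efforts": joint torques, N m; "position": TCP position; "ee_rot": TCP orientation; "contact_force": force on the tool from outside, world axes, zero at the start; "wrist_torque": the same for the moment, N m; "gripper_width": finger opening in mm; "grasp_force": force on a finger pad.
Only numpy, scipy, OpenCV 4.12 (cv2) and the standard library are available. Lean on these libraries where they do the work, as an engineer would, in place of code of your own. Each camera call takes 0.05 s, during which the arm holds its last target. There are 200 camera calls.

### The job

Make the ring ready for its plug-gauge check. Gently push the ring carrier by its black rib along the rails, toward the end stop, until you feel its feet drop into the brass-floored locating notches, and only then push the red-knobbed latch fully round so that its toe holds the carrier down. Push only, never lift the carrier off its rails; the ring must stay in its nest, and the plug gauge, grease tin and setting block beside the fixture stay where they are.

Things in the scene. Friction and masses are not known exactly. Their poses are not given: they have to be found in the camera images.
- fixture: Fixed bench gauging fixture: grey base 166 x 340 x 12 mm with two steel rails along its own y. Origin on the bench under the rails' centre line; +y is the pushing direction, toward an end stop bar (face at y = 147 mm, 26 mm beyond the notched position); -x is the robot's and latch side. Rail tops are 24 mm, side fences (x = +-43.5 to 50 mm) and end stop 36 mm above the bench.
- home_mark (a point): Fixed point at its x = 0, y = 55 mm, 19 mm above the bench: where the carrier's origin lies once dropped home. Axes as the fixture's. The rails have four brass-floored notches 5 mm deep, 21 mm long, one for each 16 mm foot of the carrier, so it drops only within about 2.5 mm of this point along y; the notch walls then stop it. Shot along fast, it can hop over them.
- carrier: Loose aluminium carrier, 84 (x) x 130 (y) x 12 mm plate with four 6 mm feet, 0.4 to 0.75 kg, 1.5 mm side play between the fences; axes as the fixture's. Origin at its centre, level with the feet's underside: 24 mm above the bench sliding, 19 mm dropped home; plate top 18 mm above the origin. Starts 90 to 150 mm short of home; 2 to 6 N slide it. Undropped, it is too high for the latch toe.
- push_face (a point): Centre of the rear (-y) upright face of the carrier's black rib: push here toward +y. 65 mm behind the carrier's origin, 54 mm above the bench while sliding. The rib is at the trailing end, 80 mm wide (x), 12 mm thick (y), 24 mm high from the plate's top (42 to 66 mm above the bench sliding, 5 mm lower when home). The space behind it above the fences is free.
- nest_ring: Zinc-plated pressed ring with an ear, 62 mm across, 74 mm over the ear, 9 mm high, loose, lying on the carrier's plate between five short steel dowels 8 mm high (its nest); the origin is on its underside. It rides along with the carrier.
- latch (a joint): Swing latch on an upright pivot on the fixture's -x side, in rad: 0 = open (toe points along +y, clear of the carrier), 1.5 = fully shut at its own stop (toe points to +x over the carrier's edge, 1.5 mm above the dropped plate). It shuts clockwise seen from above. Starts at 0 to 0.2. Stiff hinge (about 0.06 N m): stays where it is left.
- latch_pivot (a point): Point on the latch's upright pivot axis, at fixture x = -66 mm, y = +15 mm, 46 mm above the bench.
- latch_knob (a point): Axis of the upright red knob on the latch handle, 68 mm above the bench; knob 19 mm across, 45 to 79 mm above the bench, 50 mm from the pivot axis. Open it is at fixture (-114, -5) mm, fully shut at (-87, 60) mm: push it from its -y side mainly toward +y, clockwise round the pivot, at the end from its outer (-x) side. 1 to 2 N move it.
- plug_gauge: Double-ended steel plug gauge 108 x 39 x 39 mm lying on the bench on the robot's side of the fixture; origin under its centre. Leave it alone.
- grease_tin: Flat round grease tin with blue lid, 70 mm across, 31 mm high, standing on the bench beside the fixture; origin under its centre. Leave it alone.
- setting_block: Ground steel setting block 30 x 35 x 28 mm, standing on the bench beside the fixture; origin under its centre. Leave it alone.
There are look-alikes about, which are no part of the job. Leave any pink look-alike of the carrier alone.

How it is judged:
By the outcome, as a careful person would: the job done as asked, in the order asked, and still so for the second after the job is handed in, with the robot touching nothing.
It also fails if it takes over 45 s, if anything falls off the work surface, if the arm or the gripper's body presses on something with over 40 N, if the wrist force passes 120 N, or if a joint passes its speed limit or range.

## Working session

There is one attempt and no reset: what is moved stays moved. The work goes in short steps, Python scripts to look and compute and a shell command to move; the robot and the scene stay as the last step left them, time stands still between calls to the robot, and variables do not carry over. Pictures are saved under pics/ and viewed, at most 10 in all, crops included, and the job is handed in when it is done.

```bash
mkdir -p pics; cat > h.py <<'E'
from bench import arm
import numpy as np, cv2
from scipy.spatial.transform import Rotation as R
def ray(c,u,v):
    p=arm.camera_params(c); K=np.array(p["K"]); d=np.linalg.inv(K)@[u,v,1]
    return np.array(p["position"]), R.from_quat(p["orientation"]).as_matrix()@d
def onz(c,u,v,z):
    o,d=ray(c,u,v); return o+d*(z-o[2])/d[2]
def save(c,n):
    im=arm.get_image(c); cv2.imwrite(n,im[:,:,::-1]); return im
E
python3 - <<'E'
from h import *
for c in("top","scene"):
    save(c,f"pics/{c}0.png"); print(arm.camera_params(c))
print(arm.read_state())
E
```

```text
{'K': array([[500.32104765,   0.        , 318.23123542],
       [  0.        , 500.32104765, 195.04211076],
       [  0.        ,   0.        ,   1.        ]]), 'position': array([ 369.29040917,  -10.97691066, 1140.81295969]), 'orientation': array([ 0.70994027, -0.70050901,  0.05458042, -0.04788451])}
{'K': array([[406.01225689,   0.        , 319.49434916],
       [  0.        , 406.01225689, 198.06849355],
       [  0.        ,   0.        ,   1.        ]]), 'position': array([ 234.18474965, -596.43731032,  592.86621402]), 'orientation': array([ 0.87351982, -0.19775165,  0.0890732 , -0.43580198])}
{'clock': 0.1, 'joints': array([ 1.45562046e+00,  3.85434042e-01,  6.78107441e-03, -4.26324067e-04,
       -1.19400048e+00, -2.58606204e-01]), 'joint_vel': array([ 0.0003485 , -0.00229508,  0.00323849,  0.00056739,  0.00017196,
        0.00210982]), 'joint_efforts': array([-4.44048510e-04, -3.93319094e+01,  1.88929510e+01,  4.19790924e+00,
       -2.58602799e-03,  5.67642488e-06]), 'position': array([228.00477993, 581.37288289, 230.36707241]), 'ee_rot': array([ 9.82571591e-01, -1.85882134e-01, -1.31091337e-04,  9.40371046e-04]), 'contact_force': array([-0.4149686 ,  0.54387639, -0.19423738]), 'wrist_torque': array([-0.00190825,  0.01669454,  0.01123845]), 'grasp_force': 0.0, 'gripper_width': 85.5353859195418}
```

View pics/top0.png

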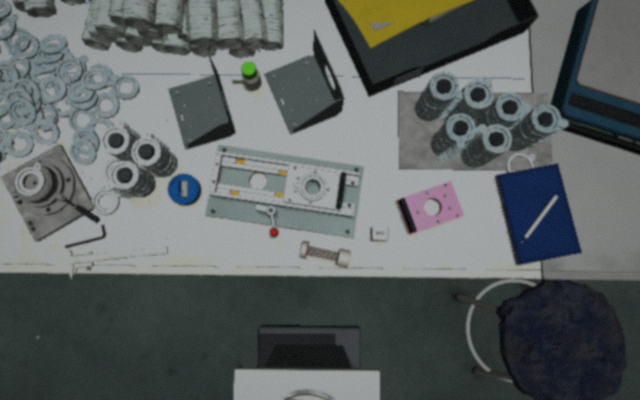

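View pics/scene0.png

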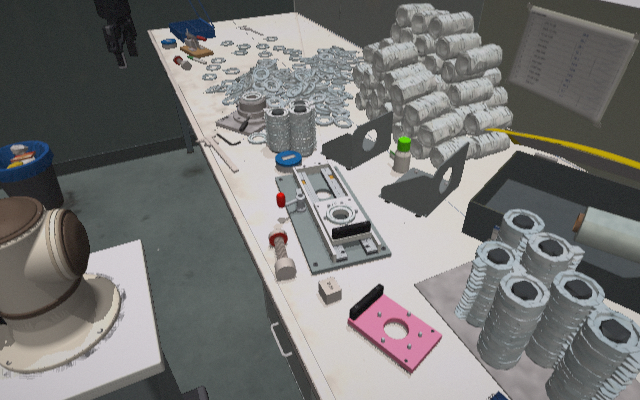

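The top view shows the aluminium carrier with its black rib at about (345,190), on the grey-green fixture (corners near (220,147), (365,165), (357,237), (207,217)). The knob is at (274,232), the plug gauge at (325,253), the block at (379,233) and the tin at (184,190). There are two carrier candidates: the pink plate at (431,208) on the bare bench, and the aluminium one at (315,187) on the rails. The aluminium one fits because it is on the rails and has the ring in its nest. I'll confirm it in an enlarged crop.

```bash
python3 - <<'E'
from h import *
im=cv2.imread("pics/top0.png")
c=im[135:250,195:395]; cv2.imwrite("pics/crop.png",cv2.resize(c,None,fx=4,fy=4,interpolation=cv2.INTER_CUBIC))
hsv=cv2.cvtColor(im,cv2.COLOR_BGR2HSV)
print([im[v,u].tolist() for u,v in((213,208),(350,228),(360,200),(215,180),(345,190),(250,250))])
def blob(m,x0,x1,y0,y1):
    z=np.zeros_like(m);z[y0:y1,x0:x1]=m[y0:y1,x0:x1]
    n,l,s,ce=cv2.connectedComponentsWithStats(z); i=1+np.argmax(s[1:,4]); return (l==i).astype(np.uint8),s[i],ce[i]
red=((hsv[...,0]<8)|(hsv[...,0]>172))&(hsv[...,1]>120)
m,s,ce=blob(red.astype(np.uint8),260,290,215,245); print("knob",s,ce,onz("top",*ce,79))
blk=(hsv[...,2]<60).astype(np.uint8)
m,s,ce=blob(blk,325,362,160,225); r=cv2.minAreaRect(cv2.findContours(m,0,2)[0][0]); print("rib",s,ce,r,onz("top",*ce,66))
# whole fixture: darker than bench white
b=((hsv[...,1]>18)&(im[...,2]<165)).astype(np.uint8)
b=cv2.morphologyEx(b,cv2.MORPH_CLOSE,np.ones((5,5)))
m,s,ce=blob(b,198,372,140,245); cn=max(cv2.findContours(m,0,2)[0],key=cv2.contourArea)
r=cv2.minAreaRect(cn);print("base",s,r,[onz("top",*p,12).round(1) for p in cv2.boxPoints(r)])
E
```

```text
[[113, 114, 104], [137, 140, 124], [162, 162, 156], [135, 135, 131], [105, 106, 93], [166, 163, 160]]
knob [271 228   7   8  42] [273.66666667 231.83333333] [444.28974939  73.40914269  79.        ]
rib [337 173   9  36 154] [340.83116883 190.03896104] ((340.8599548339844, 190.47998046875), (4.666904926300049, 35.49676513671875), 8.130102157592773) [538.04110499 -69.20789958  66.        ]
base [ 206  145  158   93 5240] ((283.81781005859375, 196.47219848632812), (149.4743194580078, 83.69287872314453), 8.673172950744629) [array([458.8, 236.8,  12. ]), array([650.4, 216.4,  12. ]), array([ 602.4, -125.2,   12. ]), array([412.6, -96.7,  12. ])]
```

View pics/crop.png

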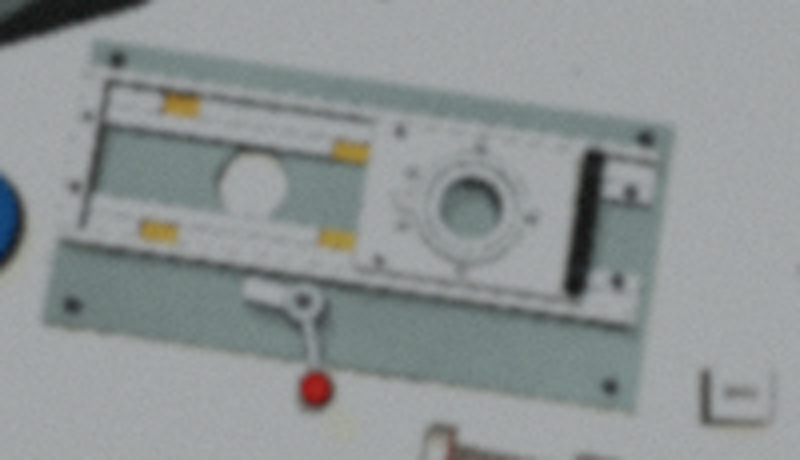

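The crop confirms the aluminium carrier on the rails: ring in its nest, black rib at crop (585,222). The latch pivot is at crop (302,301), the red knob at (315,388), and the inner edge of the end stop runs from (108,82) to (83,228). Next, the fixture pose.

```bash
python3 - <<'E'
from h import *
P=lambda x,y,z:onz("top",195+x/4,135+y/4,z)[:2]
c=[P(*p,12) for p in((95,40),(673,125),(633,410),(43,322))]
print("corners",np.round(c,1),[np.linalg.norm(c[i]-c[(i+1)%4]).round(1) for i in range(4)])
ey=(c[0]-c[1])+(c[3]-c[2]); ey/=np.linalg.norm(ey)
ex2=(c[0]-c[3])+(c[1]-c[2]); ex2/=np.linalg.norm(ex2)
print("yaw",np.degrees(np.arctan2(-ey[0],ey[1])),np.degrees(np.arctan2(ex2[1],ex2[0])))
ex=np.array([ey[1],-ey[0]])
piv=P(302,301,48); ribf=(P(594,152,66)+P(573,296,66))/2
stop=[P(108,82,36),P(83,228,36)]
fence=[P(110,80,36),P(370,121,36)],[P(62,243,36),P(632,326,36)]
print("piv",piv,"rib",ribf)
O=piv+66*ex-15*ey; print("O from pivot",O)
f=lambda p:np.round([(p-O)@ex,(p-O)@ey],1)
print("rib",f(ribf),"stop",f(stop[0]),f(stop[1]),"fence",[f(q) for s in fence for q in s],"knob",f(np.array([444.3,73.4])), "corners",[f(q) for q in c])
E
```

```text
corners [[ 647.8  210.5]
 [ 602.7 -123.4]
 [ 438.6 -100.8]
 [ 483.9  233.1]] [np.float64(337.0), np.float64(165.6), np.float64(337.0), np.float64(165.4)]
yaw -7.702743358988264 -7.850345427553985
piv [493.75566383  84.02563115] rib [536.13819384 -69.34522564]
O from pivot [557.14962701  60.31475954]
rib [  -3.4 -131.3] stop [ 41.6 144.1] [-42.4 143.4] fence [array([ 42.9, 143.2]), array([41.4, -5.3]), array([-52.4, 153.4]), array([ -51.5, -166.9])] knob [-113.6   -2.2] corners [array([ 69.7, 161. ]), array([  69.7, -176. ]), array([ -95.8, -175.5]), array([-95.8, 161.4])]
```

```bash
python3 -m handwheel '[{"x":0.095,"y":-0.218,"az":-0.053},{"x":0.095,"y":-0.218,"az":-0.053},{"x":0.095,"y":-0.218,"az":-0.053},{"x":0.095,"y":-0.218,"az":-0.053},{"x":0.095,"y":-0.218,"az":-0.053},{"x":0.095,"y":-0.218,"az":-0.053},{"x":0.095,"y":-0.218,"az":-0.053},{"x":0.095,"y":-0.218,"az":-0.053}]' -1
python3 -m handwheel '[{"x":0.095,"y":-0.218,"az":-0.053},{"x":0.095,"y":-0.218,"az":-0.053},{"x":0.095,"y":-0.218,"az":-0.053},{"x":0.095,"y":-0.218,"az":-0.053},{"x":0.095,"y":-0.218,"az":-0.053},{"x":0.095,"y":-0.218,"az":-0.053},{"x":0.095,"y":-0.218,"az":-0.053},{"x":0.095,"y":-0.218,"az":-0.053}]'
```

```text
invalid input at $[0]: expected keys x, y, z, ax, ay, az
invalid input at $[0]: expected keys x, y, z, ax, ay, az
```

```bash
python3 -m handwheel '[{"x":0.095,"y":-0.218,"z":0,"ax":0,"ay":0,"az":-0.053},{"x":0.095,"y":-0.218,"z":0,"ax":0,"ay":0,"az":-0.053},{"x":0.095,"y":-0.218,"z":0,"ax":0,"ay":0,"az":-0.053},{"x":0.095,"y":-0.218,"z":0,"ax":0,"ay":0,"az":-0.053},{"x":0.095,"y":-0.218,"z":0,"ax":0,"ay":0,"az":-0.053},{"x":0.095,"y":-0.218,"z":0,"ax":0,"ay":0,"az":-0.053},{"x":0.095,"y":-0.218,"z":0,"ax":0,"ay":0,"az":-0.053},{"x":0.095,"y":-0.218,"z":0,"ax":0,"ay":0,"az":-0.053}]' -1
python3 -m handwheel '[{"x":0.095,"y":-0.218,"z":0,"ax":0,"ay":0,"az":-0.053},{"x":0.095,"y":-0.218,"z":0,"ax":0,"ay":0,"az":-0.053},{"x":0.095,"y":-0.218,"z":0,"ax":0,"ay":0,"az":-0.053},{"x":0.095,"y":-0.218,"z":0,"ax":0,"ay":0,"az":-0.053},{"x":0.095,"y":-0.218,"z":0,"ax":0,"ay":0,"az":-0.053},{"x":0.095,"y":-0.218,"z":0,"ax":0,"ay":0,"az":-0.053},{"x":0.095,"y":-0.218,"z":0,"ax":0,"ay":0,"az":-0.053},{"x":0.095,"y":-0.218,"z":0,"ax":0,"ay":0,"az":-0.053}]'
```

```text
clock: 0.9
position: [380.3, 231.0, 231.2]
ee_rot: [0.867, -0.498, -0.0, 0.0]
contact_force: [-0.3, 0.1, 0.6]
gripper_width: 0.2
grasp_force: 0.0
clock: 1.7
position: [532.4, -117.7, 231.0]
ee_rot: [-0.656, 0.754, 0.0, -0.0]
contact_force: [0.0, 0.7, 0.7]
gripper_width: -0.1
grasp_force: 0.0
```

```bash
python3 -m handwheel '[{"x":0,"y":0,"z":-0.113,"ax":0,"ay":0,"az":0},{"x":0,"y":0,"z":-0.113,"ax":0,"ay":0,"az":0},{"x":0,"y":0,"z":-0.113,"ax":0,"ay":0,"az":0},{"x":0,"y":0,"z":-0.113,"ax":0,"ay":0,"az":0},{"x":0,"y":0,"z":-0.113,"ax":0,"ay":0,"az":0},{"x":0,"y":0,"z":-0.113,"ax":0,"ay":0,"az":0},{"x":0,"y":0,"z":-0.113,"ax":0,"ay":0,"az":0},{"x":0,"y":0,"z":-0.113,"ax":0,"ay":0,"az":0}]'
python3 - <<'E'
from h import *
im=save("top","pics/top1.png")
cv2.imwrite("pics/crop1.png",cv2.resize(im[135:250,195:395,::-1],None,fx=4,fy=4,interpolation=cv2.INTER_CUBIC))
print(arm.read_state()["position"])
E
```

```text
clock: 2.5
position: [531.9, -115.8, 49.3]
ee_rot: [-0.658, 0.753, 0.0, -0.0]
contact_force: [1.0, 0.8, 0.3]
gripper_width: -0.2
grasp_force: 0.0
[ 529.06185649 -115.66663879   45.62648921]
```

View pics/crop1.png

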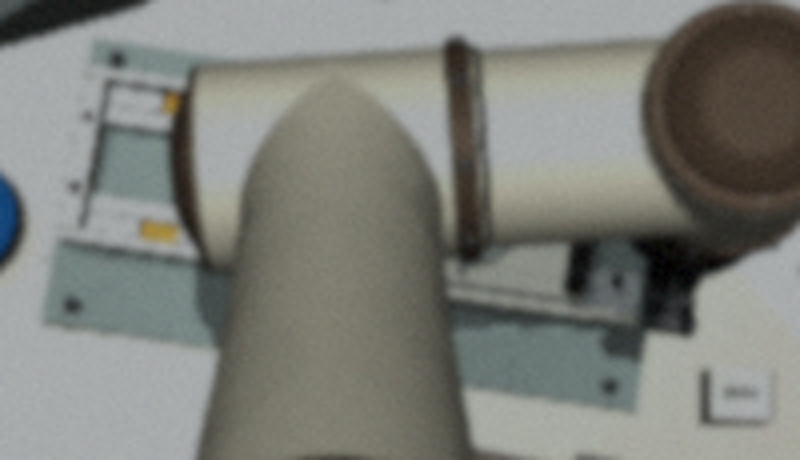

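The arm hides most of the carrier from the top camera, but the rib at crop (585,265) is undisturbed and the fingers are behind it. I'll start the slow push and watch the force.

```bash
python3 -m handwheel '[{"x":0.004,"y":0.015,"z":0.005,"ax":0,"ay":0,"az":0},{"x":0.004,"y":0.015,"z":0.005,"ax":0,"ay":0,"az":0},{"x":0.002,"y":0.015,"z":0,"ax":0,"ay":0,"az":0},{"x":0.002,"y":0.015,"z":0,"ax":0,"ay":0,"az":0},{"x":0.002,"y":0.015,"z":0,"ax":0,"ay":0,"az":0},{"x":0.002,"y":0.015,"z":0,"ax":0,"ay":0,"az":0},{"x":0.002,"y":0.015,"z":0,"ax":0,"ay":0,"az":0},{"x":0.002,"y":0.015,"z":0,"ax":0,"ay":0,"az":0}]'
python3 -m handwheel '[{"x":0.002,"y":0.015,"z":0,"ax":0,"ay":0,"az":0},{"x":0.002,"y":0.015,"z":0,"ax":0,"ay":0,"az":0},{"x":0.002,"y":0.015,"z":0,"ax":0,"ay":0,"az":0},{"x":0.002,"y":0.015,"z":0,"ax":0,"ay":0,"az":0},{"x":0.002,"y":0.015,"z":0,"ax":0,"ay":0,"az":0},{"x":0.002,"y":0.015,"z":0,"ax":0,"ay":0,"az":0},{"x":0.002,"y":0.015,"z":0,"ax":0,"ay":0,"az":0},{"x":0.002,"y":0.015,"z":0,"ax":0,"ay":0,"az":0}]'
python3 -c "
from h import *
save('scene','pics/s1.png');save('wrist','pics/w1.png')"
```

```text
clock: 3.35
position: [536.2, -91.5, 52.6]
ee_rot: [-0.658, 0.753, -0.0, 0.0]
contact_force: [0.7, -0.8, 0.5]
gripper_width: -0.0
grasp_force: 0.0
clock: 4.15
position: [539.3, -67.6, 52.5]
ee_rot: [-0.658, 0.753, 0.0, -0.0]
contact_force: [-0.3, -3.5, 1.0]
gripper_width: 0.6
grasp_force: 2.1
```

View pics/w1.png

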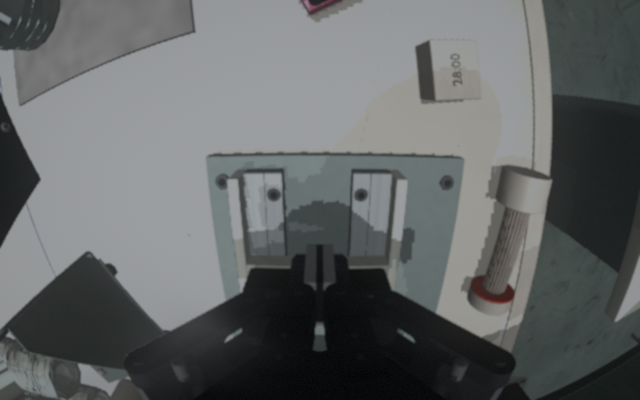

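The wrist view looks back at the fixture. The fingers at column 318 sit centred between the rails (285 and 352), and the force is about 3.5 N, so I'm in contact and the carrier is sliding. I'll keep pushing.

```bash
python3 -m handwheel '[{"x":0.002,"y":0.015,"z":-0.003,"ax":0,"ay":0,"az":0},{"x":0.002,"y":0.015,"z":-0.003,"ax":0,"ay":0,"az":0},{"x":0.002,"y":0.015,"z":-0.003,"ax":0,"ay":0,"az":0},{"x":0.002,"y":0.015,"z":-0.003,"ax":0,"ay":0,"az":0},{"x":0.002,"y":0.015,"z":-0.003,"ax":0,"ay":0,"az":0},{"x":0.002,"y":0.015,"z":0,"ax":0,"ay":0,"az":0},{"x":0.002,"y":0.015,"z":0,"ax":0,"ay":0,"az":0},{"x":0.002,"y":0.015,"z":0,"ax":0,"ay":0,"az":0}]'
python3 -m handwheel '[{"x":0.002,"y":0.015,"z":0,"ax":0,"ay":0,"az":0},{"x":0.002,"y":0.015,"z":0,"ax":0,"ay":0,"az":0},{"x":0.002,"y":0.015,"z":0,"ax":0,"ay":0,"az":0},{"x":0.002,"y":0.015,"z":0,"ax":0,"ay":0,"az":0},{"x":0.002,"y":0.015,"z":0,"ax":0,"ay":0,"az":0},{"x":0.002,"y":0.015,"z":0,"ax":0,"ay":0,"az":0},{"x":0.002,"y":0.015,"z":0,"ax":0,"ay":0,"az":0},{"x":0.002,"y":0.015,"z":0,"ax":0,"ay":0,"az":0}]'
python3 -m handwheel '[{"x":0.002,"y":0.015,"z":0,"ax":0,"ay":0,"az":0},{"x":0.002,"y":0.015,"z":0,"ax":0,"ay":0,"az":0},{"x":0.002,"y":0.015,"z":0,"ax":0,"ay":0,"az":0},{"x":0.002,"y":0.015,"z":0,"ax":0,"ay":0,"az":0},{"x":0.002,"y":0.015,"z":0,"ax":0,"ay":0,"az":0},{"x":0.002,"y":0.015,"z":0,"ax":0,"ay":0,"az":0},{"x":0.002,"y":0.015,"z":0,"ax":0,"ay":0,"az":0},{"x":0.002,"y":0.015,"z":0,"ax":0,"ay":0,"az":0}]'
```

```text
clock: 5.05
position: [543.1, -44.2, 50.4]
ee_rot: [-0.658, 0.753, -0.001, 0.0]
contact_force: [-1.4, -6.8, 4.4]
gripper_width: -0.4
grasp_force: 3.2
clock: 5.85
position: [546.2, -20.3, 50.4]
ee_rot: [-0.658, 0.753, -0.001, -0.0]
contact_force: [-0.6, -6.6, 4.1]
gripper_width: 0.1
grasp_force: 3.3
clock: 6.65
position: [549.2, 3.7, 50.4]
ee_rot: [-0.658, 0.753, -0.0, -0.0]
contact_force: [-1.2, -7.0, 4.7]
gripper_width: -0.1
grasp_force: 3.4
```

```bash
python3 -m handwheel '[{"x":0.001,"y":0.0075,"z":0,"ax":0,"ay":0,"az":0},{"x":0.001,"y":0.0075,"z":0,"ax":0,"ay":0,"az":0},{"x":0.001,"y":0.0075,"z":0,"ax":0,"ay":0,"az":0},{"x":0.001,"y":0.0075,"z":0,"ax":0,"ay":0,"az":0},{"x":0.001,"y":0.0075,"z":0,"ax":0,"ay":0,"az":0},{"x":0.001,"y":0.0075,"z":0,"ax":0,"ay":0,"az":0},{"x":0.001,"y":0.0075,"z":0,"ax":0,"ay":0,"az":0},{"x":0.001,"y":0.0075,"z":0,"ax":0,"ay":0,"az":0}]'
python3 -m handwheel '[{"x":0.001,"y":0.0075,"z":0,"ax":0,"ay":0,"az":0},{"x":0.001,"y":0.0075,"z":0,"ax":0,"ay":0,"az":0},{"x":0.001,"y":0.0075,"z":0,"ax":0,"ay":0,"az":0},{"x":0.001,"y":0.0075,"z":0,"ax":0,"ay":0,"az":0},{"x":0.001,"y":0.0075,"z":0,"ax":0,"ay":0,"az":0},{"x":0.001,"y":0.0075,"z":0,"ax":0,"ay":0,"az":0},{"x":0.001,"y":0.0075,"z":0,"ax":0,"ay":0,"az":0},{"x":0.001,"y":0.0075,"z":0,"ax":0,"ay":0,"az":0}]'
```

```text
clock: 7.45
position: [550.8, 15.6, 50.4]
ee_rot: [-0.658, 0.753, -0.0, -0.0]
contact_force: [-0.4, -6.6, 5.4]
gripper_width: -0.4
grasp_force: 3.4
clock: 8.25
position: [552.3, 27.6, 50.4]
ee_rot: [-0.658, 0.753, -0.0, -0.0]
contact_force: [-1.1, -6.3, 5.0]
gripper_width: -0.1
grasp_force: 3.4
```

```bash
python3 -m handwheel '[{"x":0.001,"y":0.005,"z":0,"ax":0,"ay":0,"az":0},{"x":0.001,"y":0.005,"z":0,"ax":0,"ay":0,"az":0},{"x":0,"y":0.005,"z":0,"ax":0,"ay":0,"az":0},{"x":0.001,"y":0.005,"z":0,"ax":0,"ay":0,"az":0},{"x":0.001,"y":0.005,"z":0,"ax":0,"ay":0,"az":0},{"x":0,"y":0.005,"z":0,"ax":0,"ay":0,"az":0},{"x":0.001,"y":0.005,"z":0,"ax":0,"ay":0,"az":0},{"x":0.001,"y":0.005,"z":0,"ax":0,"ay":0,"az":0}]'
```

```text
clock: 9.05
position: [553.3, 35.6, 50.2]
ee_rot: [-0.658, 0.753, -0.0, -0.0]
contact_force: [-1.5, -6.4, 5.0]
gripper_width: -0.1
grasp_force: 3.1
```

```bash
python3 -m handwheel '[{"x":0.001,"y":0.004,"z":0,"ax":0,"ay":0,"az":0},{"x":0,"y":0.004,"z":0,"ax":0,"ay":0,"az":0},{"x":0.001,"y":0.004,"z":0,"ax":0,"ay":0,"az":0},{"x":0,"y":0.004,"z":0,"ax":0,"ay":0,"az":0},{"x":0.001,"y":0.004,"z":0,"ax":0,"ay":0,"az":0},{"x":0,"y":0.004,"z":0,"ax":0,"ay":0,"az":0},{"x":0.001,"y":0.004,"z":0,"ax":0,"ay":0,"az":0},{"x":0,"y":0.004,"z":0,"ax":0,"ay":0,"az":0}]'
```

```text
clock: 9.85
position: [554.0, 42.0, 49.7]
ee_rot: [-0.658, 0.753, -0.0, -0.001]
contact_force: [0.9, -9.3, 2.8]
gripper_width: -0.0
grasp_force: 4.6
```

```bash
python3 -m handwheel '[{"x":0,"y":0.003,"z":0,"ax":0,"ay":0,"az":0},{"x":0,"y":0.003,"z":0,"ax":0,"ay":0,"az":0},{"x":0.001,"y":0.003,"z":0,"ax":0,"ay":0,"az":0},{"x":0,"y":0.003,"z":0,"ax":0,"ay":0,"az":0},{"x":0,"y":0,"z":0,"ax":0,"ay":0,"az":0},{"x":0,"y":0,"z":0,"ax":0,"ay":0,"az":0},{"x":0,"y":0,"z":0,"ax":0,"ay":0,"az":0},{"x":0,"y":0,"z":0,"ax":0,"ay":0,"az":0}]'
python3 - <<'E'
from h import *
print(arm.read_state()["contact_force"])
im=save("scene","pics/s2.png")
cv2.imwrite("pics/s2c.png",cv2.resize(im[130:300,240:420,::-1],None,fx=4,fy=3.5,interpolation=cv2.INTER_CUBIC))
E
```

```text
clock: 10.65
position: [553.9, 42.1, 49.7]
ee_rot: [-0.658, 0.753, -0.001, -0.002]
contact_force: [0.7, -14.7, 3.7]
gripper_width: 0.2
grasp_force: 7.4
[  0.7339055  -14.7398775    3.68965011]
```

View pics/s2c.png

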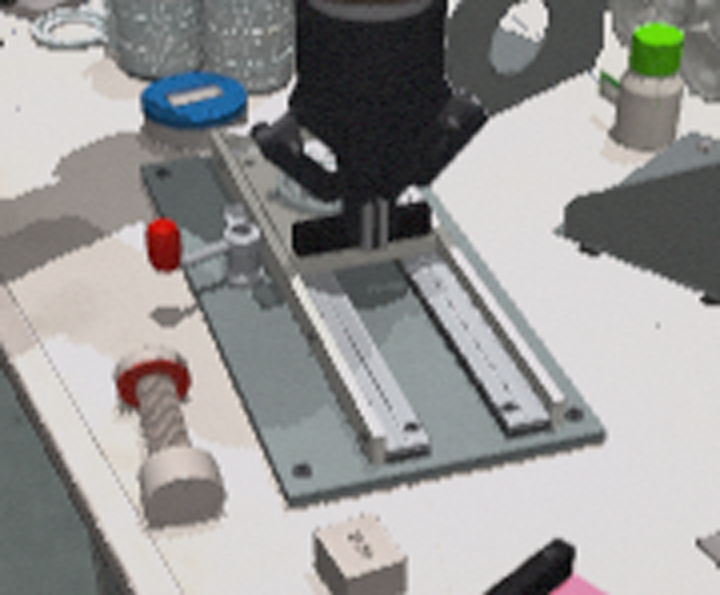

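The tool has stalled at y≈42 with the force rising to 14.7 N, about 26 mm short of the end stop. That matches the feet having dropped against the notch walls. I'll retreat, go up, and check from the top.

```bash
python3 -m handwheel '[{"x":-0.002,"y":-0.015,"z":0,"ax":0,"ay":0,"az":0},{"x":-0.004,"y":-0.03,"z":0,"ax":0,"ay":0,"az":0},{"x":-0.008,"y":-0.06,"z":0,"ax":0,"ay":0,"az":0},{"x":0,"y":0,"z":0.1,"ax":0,"ay":0,"az":0},{"x":0,"y":0,"z":0.2,"ax":0,"ay":0,"az":0},{"x":-0.1,"y":-0.1,"z":0.1,"ax":0,"ay":0,"az":0},{"x":-0.1,"y":-0.2,"z":0,"ax":0,"ay":0,"az":0},{"x":-0.1,"y":-0.2,"z":0,"ax":0,"ay":0,"az":0}]'
python3 -m handwheel '[{"x":-0.1,"y":-0.2,"z":0,"ax":0,"ay":0,"az":0},{"x":-0.1,"y":-0.2,"z":0,"ax":0,"ay":0,"az":0},{"x":0,"y":-0.1,"z":0,"ax":0,"ay":0,"az":0},{"x":0,"y":-0.1,"z":0,"ax":0,"ay":0,"az":0},{"x":0,"y":0,"z":0,"ax":0,"ay":0,"az":0},{"x":0,"y":0,"z":0,"ax":0,"ay":0,"az":0},{"x":0,"y":0,"z":0,"ax":0,"ay":0,"az":0},{"x":0,"y":0,"z":0,"ax":0,"ay":0,"az":0}]'
python3 - <<'E'
from h import *
im=save("top","pics/top2.png")[:,:,::-1]
a=im[135:250,195:395]
cv2.imwrite("pics/crop2.png",cv2.resize(a,None,fx=4,fy=4,interpolation=cv2.INTER_CUBIC))
E
```

```text
clock: 11.5
position: [491.4, -76.4, 130.4]
ee_rot: [-0.659, 0.753, -0.001, 0.001]
contact_force: [0.3, -0.8, 0.0]
gripper_width: -0.2
grasp_force: 0.0
clock: 12.3
position: [451.7, -195.2, 129.5]
ee_rot: [-0.658, 0.753, 0.0, 0.0]
contact_force: [0.1, 0.7, -0.4]
gripper_width: 0.3
grasp_force: 0.0
```

View pics/crop2.png

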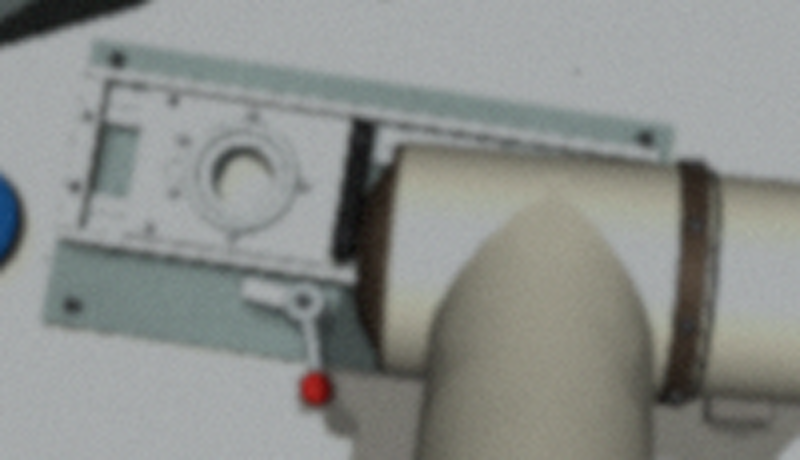

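The carrier is home in this view: its front edge is about 10 px from the stop, the brass notches are covered, the rib is at (353,190), and the ring is still in its nest at (245,177). The latch is still open with the knob at (315,388). Next I'll work out the knob push path.

```bash
python3 - <<'E'
from h import *
P=lambda x,y,z:onz("top",195+x/4,135+y/4,z)[:2]
a=np.radians(7.75); ey=np.array([np.sin(a),np.cos(a)]); ex=np.array([np.cos(a),-np.sin(a)])
O=np.array([556.9,58.3]); f=lambda p:np.round([(p-O)@ex,(p-O)@ey],1)
print("rib",f(P(353,190,61)),"knob",f(P(315,388,79)),"front", f(P(140,155,37)))
print("gauge",[onz("top",u,v,20).round() for u,v in((302,249),(350,257))])
for th,ph in((0,0),(0.3,5),(.6,15),(.9,27),(1.2,40),(1.5,52),(1.6,52)):
    g=np.radians(202.6)-th; K=np.array([-66,15])+50.5*np.array([np.cos(g),np.sin(g)])
    n=np.array([np.sin(np.radians(ph)),np.cos(np.radians(ph))])
    for gap in ((25,0) if th==0 else (0,)):
        t=K-(20.5+gap)*n; w=O+t[0]*ex+t[1]*ey; print(th,ph,gap,w.round(1))
E
```

```text
rib [-2.9 -2.1] knob [-113.9   -0.4] front [  2.8 120.9]
gauge [array([411.,  14.,  20.]), array([395., -93.,  20.])]
0 0 25 [438.6  24. ]
0 0 0 [441.9  48.8]
0.3 5 0 [438.5  64.1]
0.6 15 0 [438.  80.]
0.9 27 0 [441.4  95.4]
1.2 40 0 [448.6 109.1]
1.5 52 0 [459.5 119.5]
1.6 52 0 [464.3 120.9]
```

```bash
python3 -m handwheel '[{"x":-0.011,"y":0.18,"z":0,"ax":0,"ay":0,"az":0},{"x":-0.011,"y":0.18,"z":0,"ax":0,"ay":0,"az":0},{"x":-0.011,"y":0.18,"z":0,"ax":0,"ay":0,"az":0},{"x":-0.011,"y":0.18,"z":0,"ax":0,"ay":0,"az":0},{"x":-0.011,"y":0.18,"z":0,"ax":0,"ay":0,"az":0},{"x":-0.011,"y":0.18,"z":0,"ax":0,"ay":0,"az":0},{"x":0,"y":0,"z":-0.16,"ax":0,"ay":0,"az":0},{"x":0,"y":0,"z":-0.19,"ax":0,"ay":0,"az":0}]'
python3 -m handwheel '[{"x":0.002,"y":0.02,"z":0,"ax":0,"ay":0,"az":0},{"x":0.002,"y":0.02,"z":0,"ax":0,"ay":0,"az":0},{"x":0.002,"y":0.02,"z":0,"ax":0,"ay":0,"az":0},{"x":0.002,"y":0.02,"z":0,"ax":0,"ay":0,"az":0},{"x":0.002,"y":0.02,"z":0,"ax":0,"ay":0,"az":0},{"x":0.002,"y":0.02,"z":0,"ax":0,"ay":0,"az":0},{"x":0,"y":0.02,"z":0,"ax":0,"ay":0,"az":0},{"x":0,"y":0,"z":0,"ax":0,"ay":0,"az":0}]'
```

```text
clock: 13.15
position: [440.1, 22.6, 60.4]
ee_rot: [-0.659, 0.752, -0.001, 0.003]
contact_force: [1.2, 0.5, 0.3]
gripper_width: 0.1
grasp_force: 0.0
clock: 13.95
position: [441.0, 48.5, 59.7]
ee_rot: [-0.658, 0.753, -0.0, 0.0]
contact_force: [0.4, -0.1, -0.5]
gripper_width: 0.3
grasp_force: 0.0
```

```bash
python3 -m handwheel '[{"x":-0.003,"y":0.02,"z":0,"ax":0,"ay":0,"az":-0.014},{"x":-0.003,"y":0.02,"z":0,"ax":0,"ay":0,"az":-0.014},{"x":-0.003,"y":0.02,"z":0,"ax":0,"ay":0,"az":-0.014},{"x":-0.003,"y":0.02,"z":0,"ax":0,"ay":0,"az":-0.014},{"x":0,"y":0.02,"z":0,"ax":0,"ay":0,"az":-0.028},{"x":0,"y":0.02,"z":0,"ax":0,"ay":0,"az":-0.028},{"x":0,"y":0.02,"z":0,"ax":0,"ay":0,"az":-0.028},{"x":0,"y":0.02,"z":0,"ax":0,"ay":0,"az":-0.028}]'
python3 -m handwheel '[{"x":0.004,"y":0.019,"z":0,"ax":0,"ay":0,"az":-0.033},{"x":0.004,"y":0.019,"z":0,"ax":0,"ay":0,"az":-0.033},{"x":0.004,"y":0.019,"z":0,"ax":0,"ay":0,"az":-0.033},{"x":0.004,"y":0.019,"z":0,"ax":0,"ay":0,"az":-0.033},{"x":0.009,"y":0.017,"z":0,"ax":0,"ay":0,"az":-0.036},{"x":0.009,"y":0.017,"z":0,"ax":0,"ay":0,"az":-0.036},{"x":0.009,"y":0.017,"z":0,"ax":0,"ay":0,"az":-0.036},{"x":0.009,"y":0.017,"z":0,"ax":0,"ay":0,"az":-0.036}]'
```

```text
clock: 14.75
position: [436.7, 79.1, 58.9]
ee_rot: [-0.552, 0.834, 0.0, -0.002]
contact_force: [-2.2, -1.3, -0.7]
gripper_width: -0.2
grasp_force: 0.9
clock: 15.55
position: [447.4, 108.1, 58.9]
ee_rot: [-0.359, 0.933, -0.0, -0.002]
contact_force: [-1.9, -0.5, -0.1]
gripper_width: -0.2
grasp_force: 0.8
```

```bash
python3 -m handwheel '[{"x":0.01,"y":0.01,"z":0,"ax":0,"ay":0,"az":-0.022},{"x":0.01,"y":0.01,"z":0,"ax":0,"ay":0,"az":-0.022},{"x":0.01,"y":0.01,"z":0,"ax":0,"ay":0,"az":-0.022},{"x":0.01,"y":0.01,"z":0,"ax":0,"ay":0,"az":-0.022},{"x":0.01,"y":0.01,"z":0,"ax":0,"ay":0,"az":-0.022},{"x":0.01,"y":0.009,"z":0,"ax":0,"ay":0,"az":-0.022},{"x":0.01,"y":0.004,"z":0,"ax":0,"ay":0,"az":0},{"x":0.01,"y":0.004,"z":0,"ax":0,"ay":0,"az":0}]'
```

```text
clock: 16.35
position: [463.2, 121.4, 59.0]
ee_rot: [-0.262, 0.965, -0.0, -0.002]
contact_force: [-7.0, -0.4, 3.3]
gripper_width: 0.3
grasp_force: 2.8
```

Force is rising, so the latch is near its stop. I'll push a little more.

```bash
python3 -m handwheel '[{"x":0.008,"y":0.002,"z":0,"ax":0,"ay":0,"az":0},{"x":0.008,"y":0.002,"z":0,"ax":0,"ay":0,"az":0},{"x":0.008,"y":0.002,"z":0,"ax":0,"ay":0,"az":0},{"x":0,"y":0,"z":0,"ax":0,"ay":0,"az":0},{"x":0,"y":0,"z":0,"ax":0,"ay":0,"az":0},{"x":0,"y":0,"z":0,"ax":0,"ay":0,"az":0},{"x":0,"y":0,"z":0,"ax":0,"ay":0,"az":0},{"x":0,"y":0,"z":0,"ax":0,"ay":0,"az":0}]'
```

```text
clock: 17.15
position: [463.9, 120.4, 58.2]
ee_rot: [-0.262, 0.965, -0.001, -0.007]
contact_force: [-12.2, -1.2, 6.1]
gripper_width: 0.2
grasp_force: 5.4
```

It has stalled against the stop at about 12 N. I'll back off, go up, and look.

```bash
python3 -m handwheel '[{"x":-0.03,"y":-0.01,"z":0,"ax":0,"ay":0,"az":0},{"x":-0.08,"y":-0.05,"z":0,"ax":0,"ay":0,"az":0},{"x":-0.05,"y":0,"z":0.1,"ax":0,"ay":0,"az":0},{"x":0,"y":0,"z":0.2,"ax":0,"ay":0,"az":0},{"x":0,"y":0.1,"z":0.2,"ax":0,"ay":0,"az":0},{"x":0,"y":0.2,"z":0.1,"ax":0,"ay":0,"az":0},{"x":0,"y":0.2,"z":0,"ax":0,"ay":0,"az":0},{"x":0,"y":0.2,"z":0,"ax":0,"ay":0,"az":0}]'
python3 -m handwheel '[{"x":0,"y":0.2,"z":0,"ax":0,"ay":0,"az":0},{"x":0,"y":0.2,"z":0,"ax":0,"ay":0,"az":0},{"x":0,"y":0.2,"z":0,"ax":0,"ay":0,"az":0},{"x":0,"y":0.2,"z":0,"ax":0,"ay":0,"az":0},{"x":0,"y":0.1,"z":0,"ax":0,"ay":0,"az":0},{"x":0,"y":0,"z":0,"ax":0,"ay":0,"az":0},{"x":0,"y":0,"z":0,"ax":0,"ay":0,"az":0},{"x":0,"y":0,"z":0,"ax":0,"ay":0,"az":0}]'
python3 - <<'E'
from h import *
a=save("top","pics/top3.png")[135:270,195:395,::-1]
b=save("scene","pics/s3.png")[130:300,250:410,::-1]
A=cv2.resize(a,(400,270),interpolation=cv2.INTER_CUBIC)
A=cv2.resize(a,(440,297)); B=cv2.resize(b,(360,382))
o=np.zeros((382,800,3),np.uint8); o[:297,:440]=A;o[:,440:]=B; cv2.imwrite("pics/fin.png",o)
E
```

```text
clock: 17.95
position: [438.5, 253.7, 181.4]
ee_rot: [-0.262, 0.965, 0.001, 0.003]
contact_force: [1.5, 0.3, 0.2]
gripper_width: -0.1
grasp_force: 0.0
clock: 18.75
position: [437.8, 430.7, 179.6]
ee_rot: [-0.262, 0.965, 0.0, 0.0]
contact_force: [0.9, -1.2, -1.0]
gripper_width: 0.0
grasp_force: 0.0
```

View pics/fin.png

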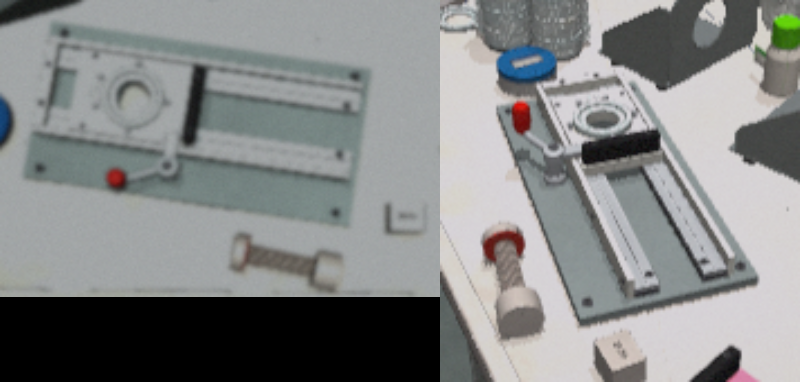

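The picture shows the toe across the carrier's edge at (172,145), the knob swung round to (116,178), the ring in its nest, and the gauge, block and tin undisturbed. I'll check the knob position in numbers, then hand in.

```bash
python3 - <<'E'
from h import *
im=cv2.imread("pics/top3.png"); hsv=cv2.cvtColor(im,cv2.COLOR_BGR2HSV)
m=(((hsv[...,0]<8)|(hsv[...,0]>172))&(hsv[...,1]>120)); m[:200]=0;m[235:]=0;m[:,:230]=0;m[:,290:]=0
v,u=np.nonzero(m); p=onz("top",u.mean(),v.mean(),79)[:2]-[556.9,58.3]
a=np.radians(7.75); k=np.array([p@[np.cos(a),-np.sin(a)],p@[np.sin(a),np.cos(a)]]); d=k-[-66,15]
th=np.radians(202.6)-np.arctan2(d[1],d[0]); print(k,th)
if th>1.4: print(arm.job_done())
E
```

```text
[-87.90486965  60.44059069] 1.5160518115591382
the job is handed in; nothing more can be done
None
```

The carrier is pushed home into its notches, the latch is fully shut over it (about 1.5 rad), the ring is still in its nest, nothing else was moved, and the job was handed in at about 19 s.

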